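Put the loose sockets back on the rail in order of size

ROBOT

A 6-joint arm with a two-finger parallel gripper is mounted at the origin on a cart in front of the work surface, level with it; the furniture and walls round the work are solid. World frame = base frame: x ahead of the robot, y to its left, z up, the work surface at z = 0. Lengths are in mm, angles in rad, forces in N, time in s.
With the tool pointing down it reaches from about 300 to 875 mm from the base axis. Payload 6.4 kg.
Tool frame: the origin (TCP) lies at the very end of the fingers, on their centre line; the grasp point (between the pads) lies 19 mm behind it; z points along the fingers, y is the line along which they close (so a half turn about z gives the same grasp; the last joint's range is limited). The gripper opens to 88 mm and grips with 3 to 60 N. Pads are 18 mm wide; open, the fingers measure 123 mm over their backs; the gripper's body (75 mm by 187 mm) begins 45 mm behind the grasp point.
Start: joints at [-1.378, 0.181, 1.607, -0, 1.354, -0.206], TCP at [223.297, -529.887, 238.714] pointing down, gripper open.
Joint ranges: [-2.99, 2.99], [-0.89, 2.07], [0.3, 2.58], [-1.14, 4.28], [0, 2.63], [-3.12, 3.12]. Speed limits (rad/s): [2.57, 2.57, 3.01, 3.14, 3.14, 3.14].

INTERFACE

Orientations are given as [roll, pitch, yaw] about the fixed x, y, z axes, in that order (R = Rz(yaw) Ry(pitch) Rx(roll)).
In Python, from workcell import bot, eyes, readout gives the robot as it stands. Calls block until the motion is done:
- bot.move_pose(position, orientation): joint-space move of the TCP to a pose.
- bot.move_straight(position, attitude=None, velocity=150, max_force=None): straight line of the TCP; attitude=None keeps the orientation; velocity is the mean speed in mm/s. With max_force (N) it stops when the force on the tool has changed by that much, and returns True; else False.
- bot.movej(angles): joint-space move.
- bot.ungrasp() and bot.gripper_close(effort=None): open the fingers fully, or close them until they stop; effort is the grip in N (None keeps the last).
- bot.pause(seconds).
- bot.solve_ik(position, orientation): joint angles nearest the present ones, or None.
- eyes.get_image(name): name is "side" or "top" or "wrist"; returns (picture, depth): 420x560x3 uint8, red, green, blue; 420x560 float32, mm along the optical axis (not along the pixel's ray), 0 where there is no reading.
- eyes.get_calibration(name): a dict with "intrinsics" (3x3 intrinsics, pixels), "R" (3x3) and "t" (3): a world point X has camera coordinates R X + t. Camera axes: x right, y down, z forward; pixel columns grow to the right and rows downward; lengths in mm; the calibration is good to about 2 mm. A picture is of the moment at which its call begins: read the wrist's pose just before it. get_calibration takes no time and is no camera call; for the wrist camera it gives the pose at the moment of the call.
A pose or a line that the arm cannot do raises bot.IKError and nothing moves.
- bot.finish_job(): hands the job in; it is judged then, once.
Readings, each from a call of its own:
- readout.get_time_s(): time.
- readout.get_joint_positions(): joint angles.
- readout.get_qd(): joint speeds.
- readout.get_joint_efforts(): joint torques, N m.
- readout.get_position(): TCP position.
- readout.get_eef_rot(): TCP orientation.
- readout.get_force(): force on the tool from outside, world axes, zero at the start.
- readout.get_wrist_torque(): the same for the moment, N m.
- readout.get_opening(): finger opening in mm.
- readout.get_gripper_force(): force on a finger pad.
Only numpy, scipy, OpenCV 4.12 (cv2) and the standard library are available. Lean on these libraries where they do the work, as an engineer would, in place of code of your own. Each camera call takes 0.05 s, during which the arm holds its last target. There are 200 camera calls.

TASK

Put the four loose steel sockets back on the socket rail, one on each post, in order of size: the largest on the post next to the rail's hanging loop, then smaller and smaller toward the capped end. Press or drop each one home so that it stands upright, flat on the bar.

Things in the scene. Friction and masses are not known exactly. Their poses are not given: they have to be found in the camera images.
- socket_34: the smallest of four plain round steel impact sockets, 34 mm outside diameter (the same over its whole height), 50 mm tall, open at the top with a 21 mm hexagon; through its underside goes a 19 mm drive hole, 27 mm deep. Origin: centre of its underside; z along its axis, up as it stands. Grip it round the outside
- socket_42: the second smallest of four plain round steel impact sockets, 42 mm outside diameter (the same over its whole height), 54 mm tall, open at the top with a 28 mm hexagon; through its underside goes a 19 mm drive hole, 27 mm deep. Origin: centre of its underside; z along its axis, up as it stands. Grip it round the outside
- socket_50: the second largest of four plain round steel impact sockets, 50 mm outside diameter (the same over its whole height), 58 mm tall, open at the top with a 35 mm hexagon; through its underside goes a 19 mm drive hole, 27 mm deep. Origin: centre of its underside; z along its axis, up as it stands. Grip it round the outside
- socket_58: the largest of four plain round steel impact sockets, 58 mm outside diameter (the same over its whole height), 62 mm tall, open at the top with a 42 mm hexagon; through its underside goes a 19 mm drive hole, 27 mm deep. Origin: centre of its underside; z along its axis, up as it stands. Grip it round the outside
- socket_rail: the socket rail: a flat bright steel bar 48 mm wide, 304 mm long and 12 mm high, screwed to the bench (it does not move). Origin: centre of its underside, on the bench; its length runs along its y axis; z up. Four posts stand in a row on it
- post_1: one of the four identical black posts of the rail, at -108 mm along the rail's y axis (72 mm from post to post): 15 mm thick at the foot, tapering to a round tip 23.5 mm above the bar's top. Origin: centre of its foot, on the top face of the bar, 12 mm above the bench. A socket's drive hole drops loosely over it (2 mm play all round) until the socket stands on the bar
- post_2: one of the four identical black posts of the rail, at -36 mm along the rail's y axis (72 mm from post to post): 15 mm thick at the foot, tapering to a round tip 23.5 mm above the bar's top. Origin: centre of its foot, on the top face of the bar, 12 mm above the bench. A socket's drive hole drops loosely over it (2 mm play all round) until the socket stands on the bar
- post_3: one of the four identical black posts of the rail, at +36 mm along the rail's y axis (72 mm from post to post): 15 mm thick at the foot, tapering to a round tip 23.5 mm above the bar's top. Origin: centre of its foot, on the top face of the bar, 12 mm above the bench. A socket's drive hole drops loosely over it (2 mm play all round) until the socket stands on the bar
- post_4: one of the four identical black posts of the rail, at +108 mm along the rail's y axis (72 mm from post to post): 15 mm thick at the foot, tapering to a round tip 23.5 mm above the bar's top. Origin: centre of its foot, on the top face of the bar, 12 mm above the bench. A socket's drive hole drops loosely over it (2 mm play all round) until the socket stands on the bar
- rail_loop: the rail's flat black hanging loop (an open ring 52 x 48 mm, 10 mm high), fixed just beyond one end of the bar, 170 mm from the rail's centre and 62 mm from the nearest post; it may be at either end (the other end has a solid black cap instead). Origin: its centre, on the bench
Not all that is in view belongs to the job. What is shaped like the socket_50 but pink is not meant.

How it is judged:
By the outcome, as a careful person would: the job done as asked, in the order asked, and still so for the second after the job is handed in, with the robot touching nothing.
It also fails if it takes over 104 s, if anything falls off the work surface, if the arm or the gripper's body presses on something with over 40 N, if the wrist force passes 120 N, or if a joint passes its speed limit or range.

## Working session

There is one attempt and no reset: what is moved stays moved. The work goes in short steps, each a Python script; the robot and the scene stay as the last script left them, time stands still between calls to the robot, and variables do not carry over. Pictures are saved under pics/ and viewed, at most 14 in all, crops included, and the job is handed in when it is done.

```bash
mkdir -p pics; python3 - <<'E'
from workcell import bot,eyes,readout
import cv2,numpy as np
for n in ("top","side"):
    im,d=eyes.get_image(n); cv2.imwrite(f"pics/{n}0.png",cv2.resize(im[:,:,::-1],(800,600)))
    np.savez(f"{n}0.npz",im=im,d=d,**eyes.get_calibration(n))
    c=eyes.get_calibration(n);print(n,c["intrinsics"].tolist(),(-c["R"].T@c["t"]).tolist(),c["R"].round(3).tolist())
print(readout.get_eef_rot(),readout.get_time_s())
E
```

```text
top [[514.5399320695847, 0.0, 275.4666560354826], [0.0, 514.5399320695847, 210.62544763380834], [0.0, 0.0, 1.0]] [345.2660607645528, -178.5492426760455, 1281.234254035238] [[0.149, -0.989, -0.001], [-0.968, -0.146, -0.203], [0.2, 0.031, -0.979]]
side [[490.0585145794329, 0.0, 279.10020110592353], [0.0, 490.0585145794329, 207.47457450884855], [0.0, 0.0, 1.0]] [183.57644692728775, 669.30132925909, 699.4206172199401] [[-0.905, -0.424, -0.011], [-0.234, 0.521, -0.821], [0.354, -0.741, -0.571]]
[-3.14009892e+00 -3.16784828e-04  3.98792819e-01] 0.1
```

View pics/top0.png

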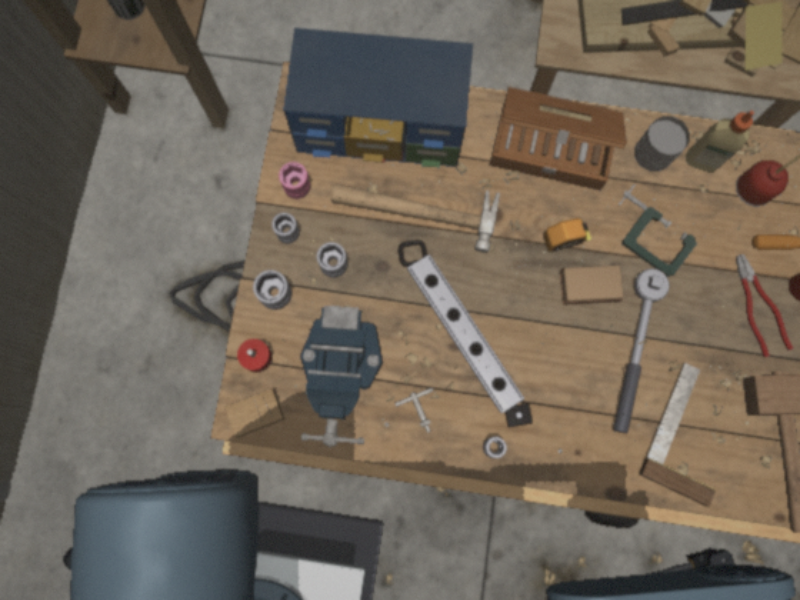

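View pics/side0.png

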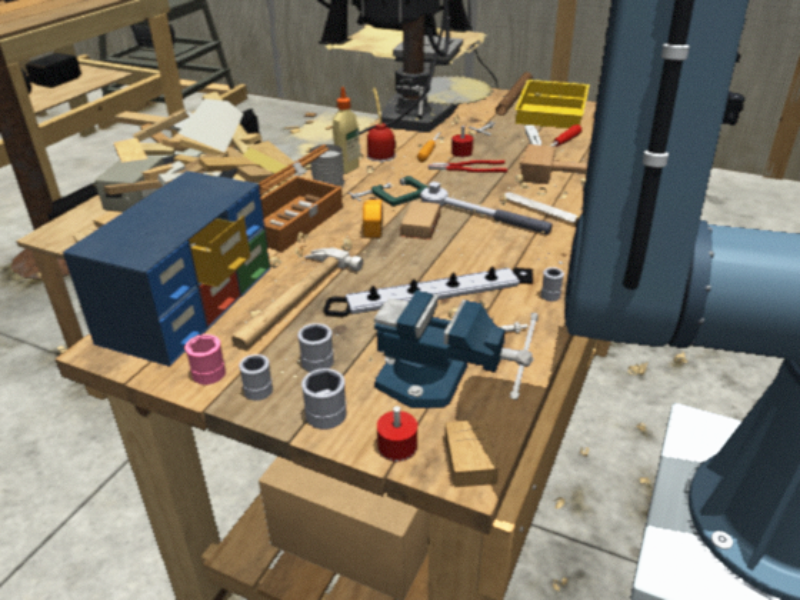

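The top picture (800x600 px) shows these candidates:
- Sockets: 42 at (285,227), 50 at (332,259), 58 at (271,288), 34 at (496,447).
- Not wanted: the pink decoy (294,180) and the red knob (253,355).
- Rail: loop (413,252), posts (431,281), (453,314), (476,349), (499,384), cap (518,413).

Next I'll measure with the depth image and take close crops.

```bash
cat > h.py <<'E'
import numpy as np,cv2
def world(d,K,R,t):
    v,u=np.indices(d.shape); p=np.stack([(u-K[0,2])/K[0,0]*d,(v-K[1,2])/K[1,1]*d,d],-1)
    return (p-t)@R          # R^T (p - t)
def ray(u,v,z,K,R,t):
    C=-R.T@t; r=R.T@np.linalg.solve(K,[u,v,1]); return C+r*(z-C[2])/r[2]
E
python3 - <<'E'
import numpy as np,cv2
from h import *
f=np.load("top0.npz");im,d,K,R,t=[f[k] for k in("im","d","intrinsics","R","t")]
W=world(d,K,R,t); k=.7
print("table z",np.median(W[150:290,170:400,2]))
for n,D,h,u,v in[("34",34,50,496,447),("42",42,54,285,227),("50",50,58,332,259),("58",58,62,271,288),("pink",50,58,294,180),("red",0,30,253,355)]:
    u,v=u*k,v*k; r=ray(u,v,h,K,R,t)
    u0,v0=int(u),int(v); P=W[v0-25:v0+25,u0-25:u0+25].reshape(-1,3)
    Q=P[(P[:,2]>h-10)&(P[:,2]<h+12)]
    c,rad=cv2.minEnclosingCircle(Q[:,:2].astype(np.float32)) if len(Q) else (None,0)
    print(n,r.round(1),np.hypot(*r[:2]).round(),len(Q),c,2*rad,np.median(Q[:,2]) if len(Q) else 0)
for n,z,u,v in[("loop",10,413,252),("p1",35,431,281),("p2",35,453,314),("p3",35,476,349),("p4",35,499,384),("cap",12,518,413)]:
    print(n,ray(u*k,v*k,z,K,R,t).round(1))
Z=W[...,2]
for n,(a,b,c,e) in dict(vise=(300,388,305,445),cab=(280,475,25,165)).items():
    s=W[int(c*k):int(e*k),int(a*k):int(b*k)].reshape(-1,3); s=s[s[:,2]>25]; print(n,s.min(0).round(),s.max(0).round())
b=cv2.resize(im[110:320,150:380,::-1],(800,730),interpolation=cv2.INTER_CUBIC)
cv2.imwrite("pics/c1.png",cv2.resize(im[110:230,165:325,::-1],(800,600),interpolation=cv2.INTER_CUBIC))
cv2.imwrite("pics/c2.png",cv2.resize(im[160:325,260:480,::-1],(800,600),interpolation=cv2.INTER_CUBIC))
E
```

```text
table z 0.11081041356191426
34 [ 380.  -342.8   50. ] 512.0 100 (380.66070556640625, -342.4533386230469) 34.438777923583984 47.54131336284043
42 [698.2  66.6  54. ] 701.0 158 (707.7449340820312, 37.32206726074219) 144.1263427734375 52.14425779295121
50 [652.6 -24.4  58. ] 653.0 171 (673.5989990234375, 4.618352890014648) 110.66520690917969 56.33619103856825
58 [585.9  69.2  62. ] 590.0 219 (589.133544921875, 72.39631652832031) 58.62253189086914 59.96264076575795
pink [784.3  65.6  58. ] 787.0 197 (792.8090209960938, 50.12507247924805) 152.3730010986328 55.68510454696834
red [471.9  84.7  30. ] 479.0 353 (457.720703125, 72.21961975097656) 94.77937316894531 38.529109536041304
loop [ 699.1 -159.6   10. ]
p1 [ 645.  -198.5   35. ]
p2 [ 592.8 -244.1   35. ]
p3 [ 538.4 -291.1   35. ]
p4 [ 485.  -337.1   35. ]
cap [ 443.3 -378.1   12. ]
vise [ 344. -179.   25.] [ 567.   -8. 1281.]
cab [ 345. -223.   25.] [1025.   91. 1281.]
```

View pics/c1.png

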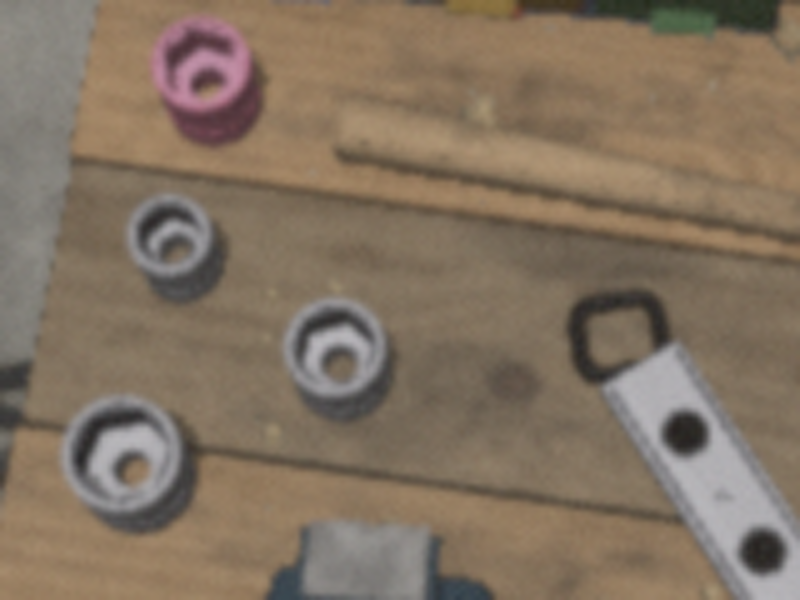

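View pics/c2.png

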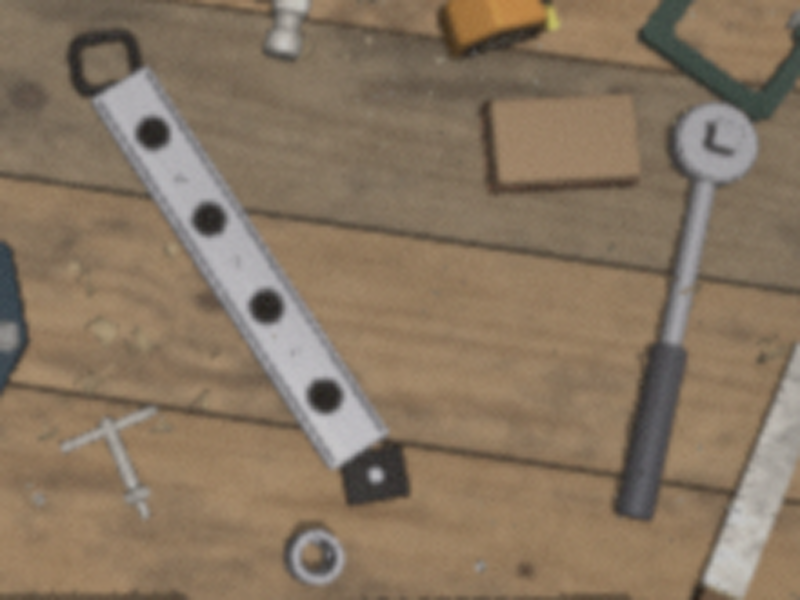

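The crops confirm four steel sockets standing upright with the pink one apart, and the loop at the far, top-left end of the rail. The diameters match (58.6 and 34.4 mm). I'll take closer wrist views from above.

```bash
python3 - <<'E'
import numpy as np,cv2
from h import *
from workcell import bot,eyes,readout
f=np.load("top0.npz");W=world(*[f[k] for k in("d","intrinsics","R","t")])
for a,b,c,e in[(300,388,300,330),(300,388,330,415),(300,370,415,445)]:
    s=W[int(c*.7):int(e*.7),int(a*.7):int(b*.7)].reshape(-1,3); s=s[(s[:,2]>20)&(s[:,2]<300)]; print(np.percentile(s,[1,99],axis=0).round())
print(W[int(25*.7):int(165*.7),int(290*.7):int(465*.7)].reshape(-1,3)[::400].round()[:8].tolist())
for i,(x,y) in enumerate([(560,-265),(640,30)]):
    bot.move_pose([x,y,330],[np.pi,0,0.0 if i else .7])
    c=eyes.get_calibration("wrist"); im,d=eyes.get_image("wrist")
    np.savez(f"w{i}.npz",im=im,d=d,**c); cv2.imwrite(f"pics/w{i}.png",cv2.resize(im[:,:,::-1],(800,600),interpolation=cv2.INTER_CUBIC))
    print((-c["R"].T@c["t"]).round(1),c["R"].round(2).tolist(),c["intrinsics"][0,0],readout.get_time_s(),readout.get_joint_positions())
E
```

```text
[[523. -92.  95.]
 [565. -26. 121.]]
[[ 393. -114.   21.]
 [ 526.  -12.  125.]]
[[ 346. -127.   44.]
 [ 393.  -24.  116.]]
[[1573.0, 330.0, -758.0], [1587.0, 181.0, -767.0], [1590.0, 30.0, -759.0], [1602.0, -119.0, -766.0], [982.0, 58.0, 176.0], [987.0, -22.0, 175.0], [990.0, -103.0, 177.0], [996.0, -184.0, 174.0]]
[ 619.2 -215.7  476.1] [[0.64, -0.77, -0.0], [-0.73, -0.61, 0.3], [-0.23, -0.19, -0.95]] 366.4730866120628 1.7583 [-6.35283615e-01  2.21695217e-01  1.37704892e+00 -3.05532264e-04
  1.54355707e+00  2.37290971e-01]
[718.2  28.7 476.4] [[0.0, -1.0, 0.0], [-0.95, 0.0, 0.3], [-0.3, -0.0, -0.95]] 366.4730866120628 2.975 [-1.40251087e-01  2.69880476e-01  1.31817721e+00 -3.65688327e-04
  1.55364727e+00  1.43170378e+00]
```

View pics/w0.png

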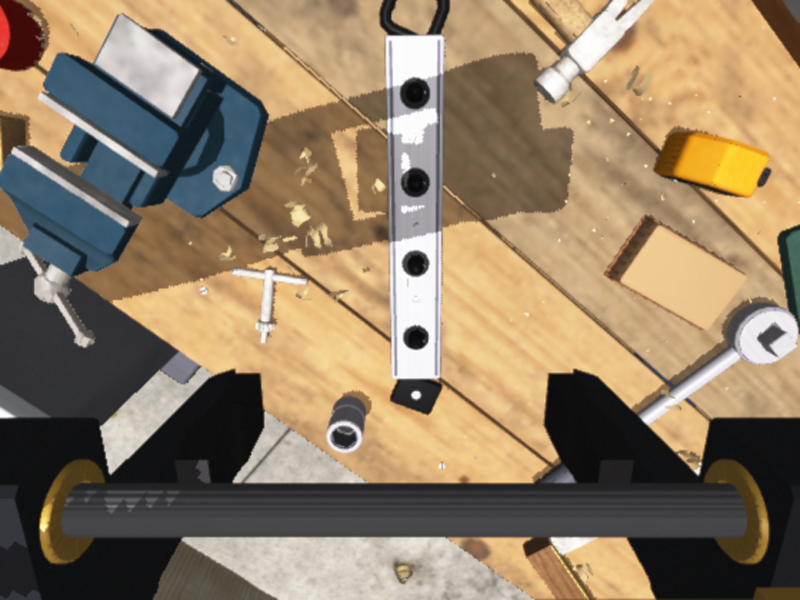

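View pics/w1.png

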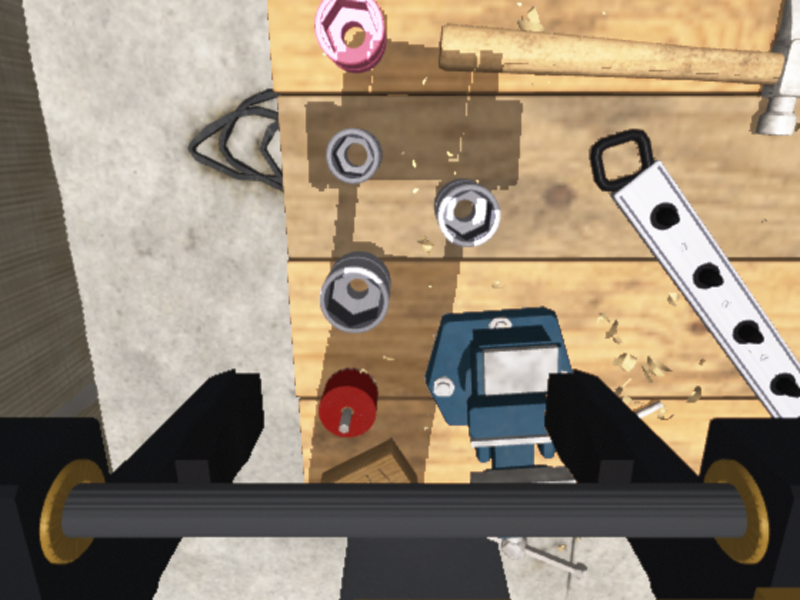

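w0 shows the rail posts at (415,92), (415,182), (415.5,263), (416,336) and the 34 rim at (344,433). w1 shows the rims: 42 at (354,155), 50 at (468,216), 58 at (354,297). Next I'll compute positions, check them, and pick and place the first socket.

```bash
cat > calc.py <<'E'
import numpy as np
from h import *
L=lambda n:[np.load(n)[k] for k in("intrinsics","R","t")]
w0,w1=L("w0.npz"),L("w1.npz"); k=.7
P=np.array([ray(u*k,v*k,20,*w0)[:2] for u,v in[(415,92),(415,182),(415.5,263),(416,336)]])
S={58:ray(354*k,297*k,62,*w1)[:2],50:ray(468*k,216*k,58,*w1)[:2],42:ray(354*k,155*k,54,*w1)[:2],34:ray(344*k,433*k,50,*w0)[:2]}
c=P.mean(0); a=(P[0]-P[3])/np.linalg.norm(P[0]-P[3]); Q=np.array([c+a*s for s in(108,36,-36,-108)])
yaw=np.arctan2(-a[1],a[0])  ; yaw=np.arctan2(a[1],a[0])
E
python3 - <<'E'
from calc import *
print(P.round(1),np.linalg.norm(np.diff(P,axis=0),axis=1).round(1),Q.round(1),a,yaw,S)
f=np.load("w0.npz");W=world(f["d"],*w0)
for n,w,D in((58,"w1",w1),(50,"w1",w1),(42,"w1",w1),(34,"w0",w0)):
    f=np.load(w+".npz");W=world(f["d"],*D).reshape(-1,3);h={58:62,50:58,42:54,34:50}[n]
    m=(abs(W[:,2]-h)<4)&(np.hypot(*(W[:,:2]-S[n]).T)<n/2+6)
    lo,hi=np.percentile(W[m],[1,99],axis=0); print(n,((lo+hi)/2).round(1),(hi-lo).round(1),m.sum())
f=np.load("top0.npz");T=[f[k] for k in("intrinsics","R","t")]
for u,v in((153,132),(209,218),(267,306),(325,395)): print(ray(260+u/3.636,160+v/3.636,18,*T).round(1))
for h,u,v in((54,172,237),(58,336,349),(62,124,456)): print(ray(165+u/5,110+v/5,h,*T).round(1))
E
```

```text
[[ 650.2 -201.4]
 [ 595.8 -247.8]
 [ 542.2 -294.1]
 [ 489.3 -339.8]] [71.5 70.8 69.9] [[ 651.3 -200.4]
 [ 596.7 -247.3]
 [ 542.1 -294.2]
 [ 487.5 -341.2]] [0.7583196  0.65188296] 0.7100648596173104 {58: array([590.07652189,  69.52376271]), 50: array([656.44179674, -22.92742887]), 42: array([703.1883022 ,  67.00771009]), 34: array([ 381.33437175, -343.12191191])}
58 [588.   70.   61.1] [56.1 55.7  5.6] 810
50 [656.9 -23.2  57.3] [48.4 47.8  5.9] 728
42 [702.9  68.5  53.5] [39.7 41.   5.5] 604
34 [ 378.8 -344.5   49.1] [33.2 32.3  5.9] 310
[ 650.3 -199.6   18. ]
[ 595.9 -246.    18. ]
[ 541.4 -293.1   18. ]
[ 487.3 -339.4   18. ]
[702.   67.6  54. ]
[656.3 -23.2  58. ]
[586.9  69.2  62. ]
```

```bash
cat > pp.py <<'E'
import numpy as np
from workcell import bot,eyes,readout
Y=.71; O=[np.pi,0,Y]
POST={58:(650.8,-200.),50:(596.3,-246.7),42:(541.8,-293.7),34:(487.4,-340.3)}
SOCK={58:(588.,69.7),50:(656.5,-23.1),42:(702.7,67.8),34:(379.5,-344.)}
def pick(n,zt=150):
    x,y=SOCK[n]
    bot.move_pose([x,y,zt],O)
    hit=bot.move_straight([x,y,12],velocity=120,max_force=15)
    bot.gripper_close(30)
    print(n,"pick hit",hit,"open",readout.get_opening(),"F",readout.get_gripper_force(),readout.get_position().round(1) if hasattr(readout.get_position(),'round') else readout.get_position())
    bot.move_straight([x,y,zt],velocity=150)
def place(n,zt=150):
    x,y=POST[n]
    bot.move_pose([x,y,zt],O)
    hit=bot.move_straight([x,y,27],velocity=70,max_force=12)
    print(n,"place hit",hit,readout.get_position(),readout.get_force(),readout.get_opening(),readout.get_time_s())
    return hit
def leave(n,zt=150):
    bot.ungrasp(); p=readout.get_position(); bot.move_straight([p[0],p[1],zt],velocity=150)
E
python3 - <<'E'
from pp import *
pick(58)
if readout.get_opening()>50 and not place(58): leave(58)
E
```

```text
58 pick hit False open 56.8105326280972 F 29.999435534264194 [587.9  69.8  12.2]
58 place hit False [ 651.15595536 -200.17148057   27.54826467] [-0.14583105  0.11602034 -4.38615606] 57.09042971222784 9.6917
```

```bash
python3 - <<'E'
from pp import *
import cv2
for n in(50,42,34):
    pick(n)
    if abs(readout.get_opening()-n)>4 or place(n): print("STOP");break
    leave(n)
else:
    bot.move_pose([500,-310,330],O)
    im,d=eyes.get_image("wrist");cv2.imwrite("pics/e0.png",cv2.resize(im[:,:,::-1],(800,600)))
    im,d=eyes.get_image("side");cv2.imwrite("pics/e1.png",cv2.resize(im[160:265,200:400,::-1],(800,420),interpolation=cv2.INTER_CUBIC))
E
```

```text
50 pick hit False open 49.915119703358094 F 30.000020508596208 [656.6 -23.1  12.1]
50 place hit False [ 596.58673097 -246.87472471   27.48119742] [ 0.12560184 -0.1383936  -3.40877703] 49.72648847010762 17.8917
42 pick hit False open 40.935107843353 F 29.999935669766273 [702.6  67.9  12. ]
42 place hit False [ 542.08291434 -293.9268807    27.48660242] [ 0.16345252  0.08172864 -3.5616533 ] 41.32684457477883 27.3417
34 pick hit False open 34.07074513127302 F 29.996366210750978 [ 379.5 -344.    12. ]
34 place hit False [ 487.66376905 -340.51514195   27.43563134] [ 0.07462014  0.38259449 -1.87182971] 33.813209166428265 35.4917
```

```bash
ls -la pics
```

```text
total 4496
drwxr-xr-x 2 agent agent   4096 Nov 28 22:19 .
drwxr-xr-x 3 agent agent   4096 Nov 28 22:17 ..
-rw-r--r-- 1 agent agent 415795 Nov 28 22:15 c1.png
-rw-r--r-- 1 agent agent 478992 Nov 28 22:15 c2.png
-rw-r--r-- 1 agent agent 621295 Nov 28 22:19 e0.png
-rw-r--r-- 1 agent agent 434095 Nov 28 22:19 e1.png
-rw-r--r-- 1 agent agent 749496 Nov 28 22:15 side0.png
-rw-r--r-- 1 agent agent 606558 Nov 28 22:15 top0.png
-rw-r--r-- 1 agent agent 660372 Nov 28 22:16 w0.png
-rw-r--r-- 1 agent agent 615714 Nov 28 22:16 w1.png
```

View pics/e0.png

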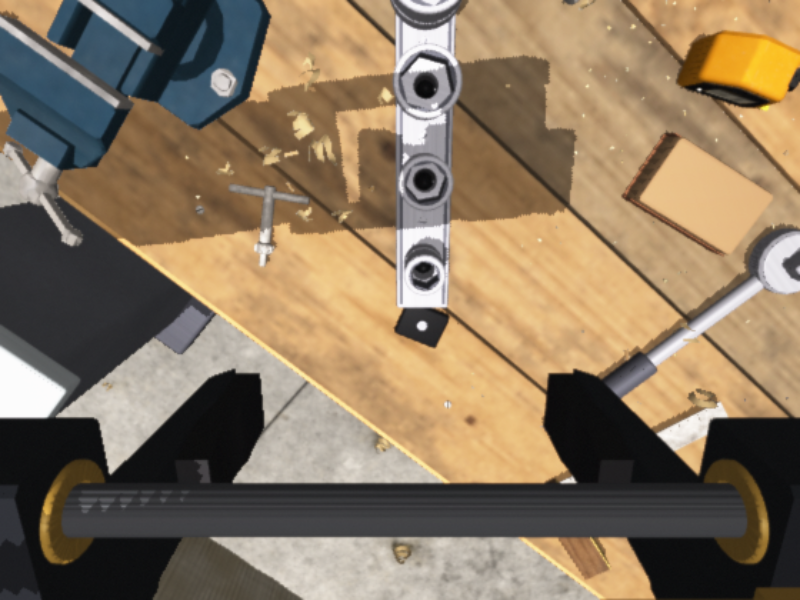

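View pics/e1.png

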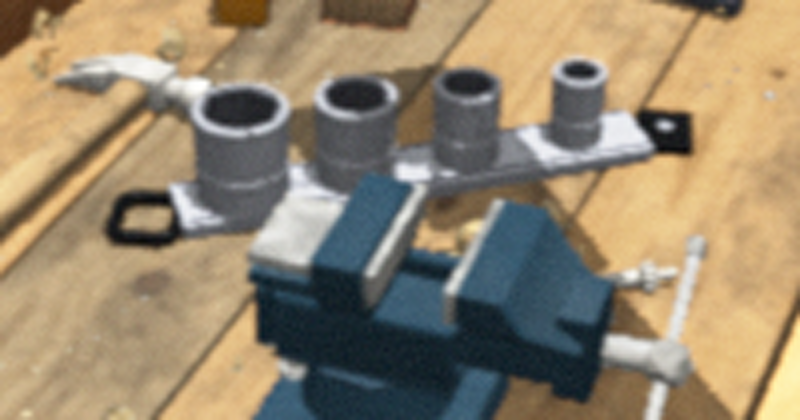

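```bash
python3 - <<'E'
from pp import *
from h import *
c=eyes.get_calibration("wrist");im,d=eyes.get_image("wrist")
W=world(d,c["intrinsics"],c["R"],c["t"]).reshape(-1,3)
for n,h in((58,62),(50,58),(42,54),(34,50)):
    q=W[(np.hypot(*(W[:,:2]-POST[n]).T)<n/2+4)&(W[:,2]>12+h-8)&(W[:,2]<140)]
    A=np.c_[q[:,:2]-q[:,:2].mean(0),np.ones(len(q))];s=np.linalg.lstsq(A,q[:,2],rcond=None)[0]
    print(n,"top",np.median(q[:,2]).round(1),np.percentile(q[:,2],98).round(1),"expect",12+h,"slope",s[:2].round(3),len(q))
E
```

```text
58 top 73.4 75.8 expect 74 slope [0.048 0.026] 297
50 top 69.8 72.0 expect 70 slope [-0.007 -0.002] 997
42 top 65.8 68.0 expect 66 slope [0.006 0.006] 636
34 top 61.9 64.0 expect 62 slope [-0.016 -0.005] 439
```

The side crop shows all four sockets upright and flat on the bar, largest at the loop (240,150) and smallest at the cap (578,105). The measured tops are within 1 mm of the expected heights.

```bash
python3 -c "
from workcell import bot,readout
print(readout.get_time_s()); print(bot.finish_job())"
```

```text
38.2833
the job is handed in; nothing more can be done
None
```

All four sockets are on the rail, largest at the loop down to smallest at the capped end, upright and flat on the bar; I handed the job in at 38.3 s, with no judging result reported back.

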